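# Lock the camera adapter's ring with its barrel held

### The arm

A 6-joint arm with a two-finger parallel gripper is mounted at the origin on the work surface. World frame = base frame: x ahead of the robot, y to its left, z up, the work surface at z = 0. Lengths are in m, angles in degrees, forces in N, time in s.
With the tool pointing down it reaches from about 0.4 to 0.825 m from the base axis. Payload 7 kg.
Tool frame: the origin (TCP) lies midway between the tips of the shut fingers; the grasp point (between the pads) lies 19 mm behind it; z points along the fingers, y is the direction in which the jaws open and shut (so a half turn about z gives the same grasp; the last joint's range is limited). The gripper opens to 88 mm and grips with 3 to 60 N. Pads are 19 mm wide; open, the fingers measure 130 mm over their backs; the gripper's body (78 mm by 193 mm) begins 47 mm behind the grasp point.
Start: joints at [-55.227, 20.546, 0.682, 0, -70.136, -16.507], TCP at [0.212, -0.641, 0.227] pointing down, gripper open.
Joint ranges: [-176.03, 176.03], [-82.01, 121.73], [-58.28, 71.71], [-173.87, 95.51], [-174.79, -0.11], [-173.66, 173.66]. Speed limits (degrees/s): [136.94, 136.94, 172.46, 180, 180, 180].

### API

Orientations are given as [roll, pitch, yaw] about the fixed x, y, z axes, in that order (R = Rz(yaw) Ry(pitch) Rx(roll)).
In Python, from plant import sensors, cams, job gives the robot as it stands.
- The arm moves only by the tool move_arm, never from a script. Its argument "commands" is a list of rows, each a list of 7 numbers: the finger opening in cm, from 0 to 8.76, then the shift along the tool's x, y, z in cm, then the turn, a rotation vector about the tool's x, y, z in rad. In form: [[hand, x, y, z, wx, wy, wz], ...]. A call has exactly 8 rows; each row is the pose to reach, as a shift and turn from the pose commanded when the call began, along the tool's axes at that moment; what a row does not reach only later rows make up. A row lasts 1/8 s, in which the tool goes at most 62.5 mm and 10.7 degrees, less where a joint would pass 70% of its speed; a pose out of reach is approached as far as the arm can. A call with a gripper value outside its range is refused whole. The fingers move at their own pace and stop on an object; the grip force is fixed at half the most. Time passes only in rows, so rows that repeat a pose let the fingers close, or fill a call up. It gives the time, the measured TCP pose, the force and the opening at its end, in the units of the state.
- sensors.get_obs(): the state, without advancing time (a new reading comes with each control period).
- cams.snapshot(name): name is "scene" or "top" or "wrist"; returns a dict with "frame" (480x640x3 uint8, red, green, blue), "camera_matrix" (3x3 intrinsics, pixels), "dist_coeffs" ([k1, k2, p1, p2, k3] as OpenCV has them; the pictures are not rectified), "R" (3x3) and "t" (3): a world point X has camera coordinates R X + t. Camera axes: x right, y down, z forward; pixel columns grow to the right and rows downward; lengths in m; the calibration is good to about 2 mm. A picture is of the moment at which its call begins. There is no depth.
- job.close_job(): hands the job in, once; it reports no verdict.
The state is a dict: "clock": time; "joint_pos": joint angles; "qvel": joint speeds; "tau": joint torques, N m; "tool_pos": TCP position; "orientation": TCP orientation; "force": force on the tool from outside, world axes, zero at the start; "moment": the same for the moment, N m; "opening": finger opening in m.
Only numpy, scipy, OpenCV 4.12 (cv2) and the standard library are available. Lean on these libraries where they do the work, as an engineer would, in place of code of your own. Each camera call takes 0.05 s, during which the arm holds its last target.

### The job

Two camera adapters for the microscope stand on the bench; work on the one whose barrel ends in a narrow plain tube and leave the one with the wide flat cap alone. First push its holding fork fully home over the barrel's side arm so that the barrel stays still, then turn the black knurled lock ring clockwise (seen from above) until it is tight, its white line pointing along the barrel's arm at the fork. Keep the barrel from turning, and leave the fork home when you let go.

Things in the scene. Friction and masses are not known exactly. Their poses are not given: they have to be found in the camera images.
- tube_ring (a joint): Lock ring of the tube adapter, in rad relative to its barrel: grows as the ring is turned clockwise seen from above; hard stop (tight, white line pointing at the fork) at 1.0; starts between 0 and 0.4. It drags on the barrel with about 0.12 N m, so while the fork is off the barrel the two turn together and the ring does not tighten.
- tube_barrel (a joint): Barrel of the tube adapter, rad relative to its stand, clockwise seen from above positive; starts within 0.06 of 0 and turns freely unless the fork holds it. At 0 its side arm (10 mm wide and high, 36 to 46 mm above the table, tip 78 mm from the axis) points straight at the fork, which centres it on the way in.
- tube_fork (a joint): Holding fork of the tube adapter, in m: 0 = drawn back, off the arm; 0.025 = fully home against its stop, arm held between its tines with about 2 mm of play each side. Starts between 0 and 0.004. Slides with about 2 N of friction and stays where it is left.
- tube_grip (a point): Centre of the tube adapter's lock ring, on its upright axis at mid height, 86 mm above the table. Black, knurled, 57 mm across, 22 mm high; white housing below 44 to 48 mm across. Above it only the barrel's end, a tube 30 mm across, top at 111 mm, which marks this adapter. White radial line on the ring's top, black one on the barrel's rim (fork side). Axes turn with the ring, z up.
- tube_knob (a point): Point on the upright square steel post of the tube adapter's fork, 78 mm above the table: post 20 x 20 mm, from 49 to 93 mm above the table, on a block 34 mm wide. 130 mm from the ring's axis when drawn back, 105 mm when home. z up; its own -y axis points level to the ring's axis, the way to push it home; the post's faces are square to its axes.
- cap_mark (a point): Bystander: white line on the lock ring of the other adapter, 24.5 mm from its axis. That adapter is alike but for its barrel's end, a flat disc 47 mm across and 10 mm thick, at 101 to 111 mm above the table. To be left alone.
- cap_knob (a point): Bystander: post of the other adapter's holding fork, built like tube_knob. To be left alone.

How it is judged:
By the outcome, as a careful person would: the job done as asked, in the order asked, and still so for the second after the job is handed in, with the robot touching nothing.
It also fails if it takes over 38 s, if anything falls off the work surface, if the arm or the gripper's body presses on something with over 40 N, if the wrist force passes 120 N, or if a joint passes its speed limit or range.

## Working session

There is one attempt and no reset: what is moved stays moved. The work goes in short steps, Python scripts to look and compute and a tool call to move; the robot and the scene stay as the last step left them, time stands still between calls to the robot, and variables do not carry over. Pictures are saved under pics/ and viewed, and the job is handed in when it is done.

Besides the shell and the picture viewer there is one more tool, called as name(argument=value, ...), one argument or row to a line, values as JSON. move_arm: Moves the arm, as the interface text tells. Its arguments: {"type":"object","properties":{"commands":{"type":"array"}},"required":["commands"]}

```bash
ls; mkdir -p pics
python3 - <<'E'
from plant import sensors,cams
import cv2
print(sensors.get_obs())
for n in ["scene","top","wrist"]:
    s=cams.snapshot(n); cv2.imwrite(f"pics/{n}0.png",s["frame"][:,:,::-1]); print(n,s["camera_matrix"],s["dist_coeffs"],s["R"],s["t"])
E
```

```text
pics
{'clock': 0.0, 'joint_pos': array([-5.52276936e+01,  2.05912179e+01,  6.33189621e-01, -2.05659329e-02,
       -7.01347854e+01, -1.65033648e+01]), 'qvel': array([ 0.02515025,  0.04061062, -0.05258942, -0.02440756,  0.04253522,
        0.09625603]), 'tau': array([-3.17897517e-03, -5.82707369e+01,  2.93047482e+01,  6.99747518e+00,
        6.70576832e-03, -1.83539669e-04]), 'tool_pos': array([ 0.21138115, -0.64053215,  0.22561929]), 'orientation': array([ 1.79905517e+02, -7.83162881e-03, -1.61738056e+02]), 'force': array([-0.47534579,  0.29460725, -0.30036843]), 'moment': array([-0.03893132,  0.0250934 ,  0.02518704]), 'opening': 0.08747857008725027}
scene [[529.12440475   0.         308.69215373]
 [  0.         529.12440475 241.0336816 ]
 [  0.           0.           1.        ]] [-0.08354926  0.          0.          0.          0.        ] [[-0.11564002  0.99323925  0.0101574 ]
 [ 0.66588999  0.08510738 -0.74117964]
 [-0.73703318 -0.07894632 -0.67122989]] [ 0.08266921 -0.27320903  1.3337317 ]
top [[538.00401537   0.         324.31923968]
 [  0.         538.00401537 246.17738998]
 [  0.           0.           1.        ]] [-0.08171155  0.          0.          0.          0.        ] [[ 0.02823841 -0.99946237  0.01666011]
 [-0.99520502 -0.02967171 -0.09320172]
 [ 0.09364595 -0.01394835 -0.99550785]] [-0.02717043  0.53051125  1.06098161]
wrist [[410.70753553   0.         317.73670103]
 [  0.         410.70753553 236.65680594]
 [  0.           0.           1.        ]] [-0.04738516  0.          0.          0.          0.        ] [[-0.312815    0.94981223  0.00187112]
 [ 0.90903326  0.29881247  0.29046452]
 [ 0.27532765  0.09256257 -0.95688393]] [ 0.67386202 -0.03733018  0.39126   ]
```

View pics/scene0.png

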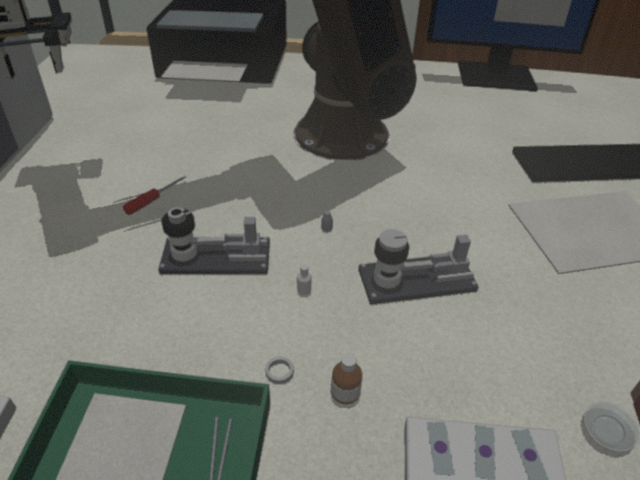

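View pics/top0.png

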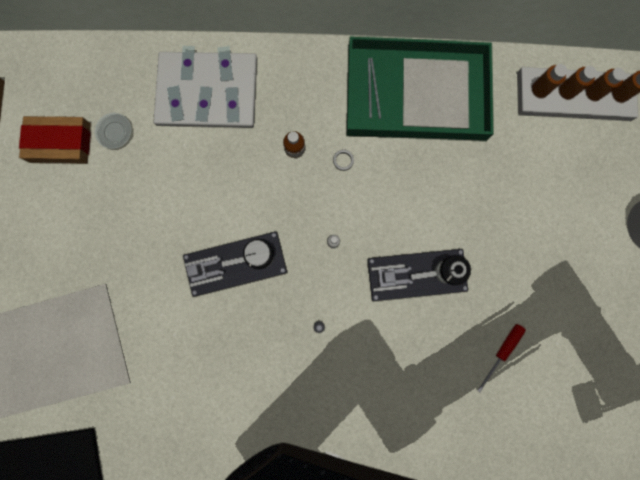

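View pics/wrist0.png

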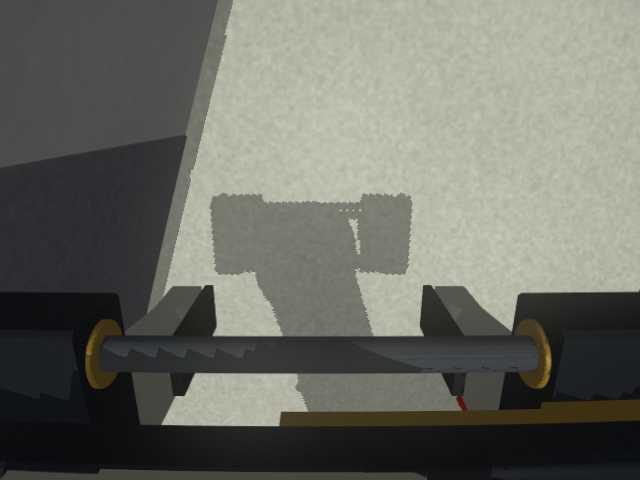

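The tube adapter is at about (458,268) in the top view and (179,225) in the scene view. The capped one is at (257,253) in the top view. I'll zoom in on the tube adapter.

```bash
cat > h.py <<'E'
import numpy as np, cv2
from plant import sensors,cams
def ray(s,uv):
    p=cv2.undistortPoints(np.array([[uv]],float),s["camera_matrix"],np.array(s["dist_coeffs"]))[0,0]
    R=np.array(s["R"]);t=np.array(s["t"]); return -R.T@t, R.T@np.array([p[0],p[1],1])
def back(s,uv,z):
    c,d=ray(s,uv); return c+d*(z-c[2])/d[2]
def proj(s,X):
    return cv2.projectPoints(np.array(X,float).reshape(-1,3),cv2.Rodrigues(np.array(s["R"]))[0],np.array(s["t"]),s["camera_matrix"],np.array(s["dist_coeffs"]))[0][:,0]
def crop(s,x0,y0,w,h,k,name):
    cv2.imwrite("pics/"+name,cv2.resize(s["frame"][y0:y0+h,x0:x0+w,::-1],None,fx=k,fy=k,interpolation=cv2.INTER_CUBIC))
E
python3 - <<'E'
from h import *
s=cams.snapshot("top"); crop(s,360,235,120,80,6,"topz.png")
print(back(s,(458,268.5),.111),back(s,(392,277),.093))
s=cams.snapshot("scene"); crop(s,150,195,130,85,6,"scenez.png")
E
```

```text
[ 0.48856023 -0.26141948  0.111     ] [ 0.47005295 -0.14023102  0.093     ]
```

View pics/topz.png

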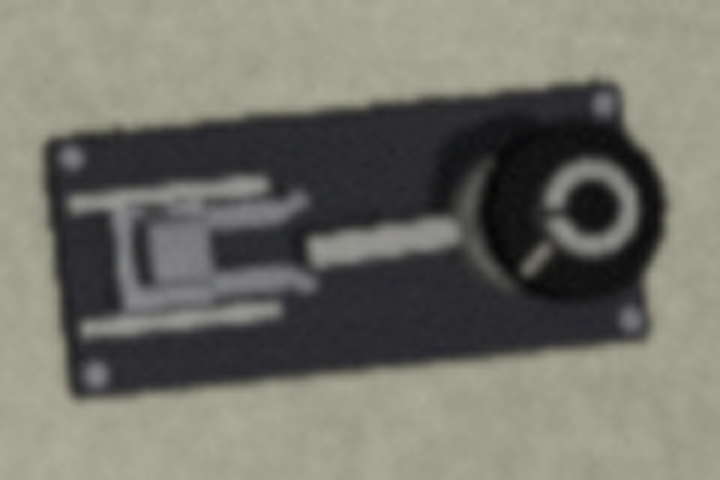

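View pics/scenez.png

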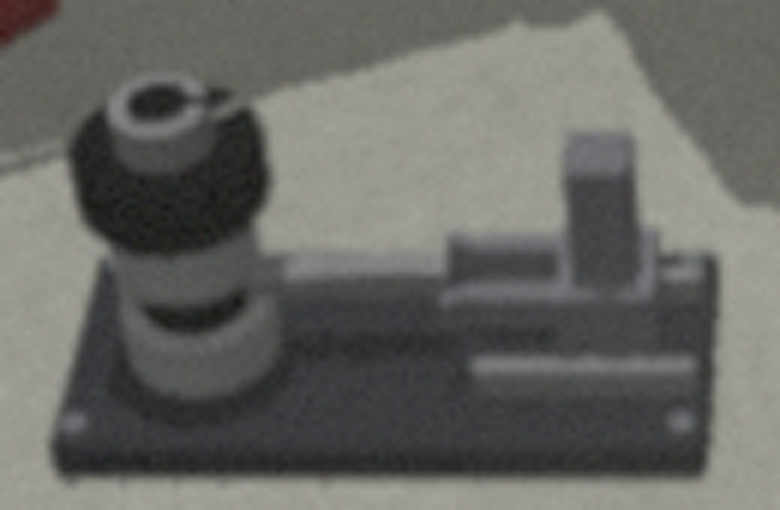

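Run:
```python
from h import *
T=cams.snapshot("top");S=cams.snapshot("scene")
f=lambda x,y,ox,oy:((x+.5)/6-.5+ox,(y+.5)/6-.5+oy)
for n,a,b,z in [("tube",(592,207),(160,102),.111),("post",(181,250),(600,153),.093)]:
    a=f(*a,360,235);b=f(*b,150,195)
    print(n,back(T,a,z),back(S,b,z))
    c1,d1=ray(T,a);c2,d2=ray(S,b)
    A=np.stack([d1,-d2],1);k=np.linalg.lstsq(A,c2-c1,rcond=None)[0]
    p,q=c1+d1*k[0],c2+d2*k[1];print((p+q)/2,np.linalg.norm(p-q))
tip=back(T,f(310,251,360,235),.046); print("tip",tip, back(T,f(460,230,360,235),.046))
# base edges at ring: bolts at corners
for p in [(72,157),(95,375),(605,103),(631,320)]: print(back(T,f(*p,360,235),.012))
w=back(T,f(537,262,360,235),.097);print("line",w)
w=back(T,f(550,213,360,235),.111);print("bline",w)
```

```text
tube [ 0.48748237 -0.26190043  0.111     ] [ 0.48987174 -0.26014867  0.111     ]
[ 0.48747168 -0.26183162  0.10901895] 0.001177278297366099
post [ 0.47135023 -0.13593856  0.093     ] [ 0.47544679 -0.13371183  0.093     ]
[ 0.47138008 -0.13559335  0.08953791] 0.0016418358206428002
tip [ 0.4741466  -0.18515389  0.046     ] [ 0.4824471  -0.23503321  0.046     ]
[ 0.50529995 -0.10927671  0.012     ]
[ 0.43158938 -0.11862863  0.012     ]
[ 0.52913008 -0.29260938  0.012     ]
[ 0.45499488 -0.30209271  0.012     ]
line [ 0.47047839 -0.2481875   0.097     ]
bline [ 0.48525133 -0.24866379  0.111     ]
```

```bash
cat >> h.py <<'E'
from scipy.spatial.transform import Rotation as Ro
def rel(p0,yaw0,p1,yaw1):
    "tool-frame shift cm and wz rad, tool pointing down"
    R=Ro.from_euler('xyz',[180,0,yaw0],degrees=True)
    d=R.inv().apply(np.array(p1)-np.array(p0))*100
    R1=Ro.from_euler('xyz',[180,0,yaw1],degrees=True)
    return d.round(2),(R.inv()*R1).as_rotvec().round(3)
E
python3 - <<'E'
from h import *
print(rel([.212,-.641,.227],-161.72,[.4724,-.135,.15],-172.7))
E
```

```text
(array([-40.6 ,  39.88,   7.7 ]), array([-0.   , -0.   ,  0.192]))
```

move_arm(
  commands=[
    [8.7, -5, 5, 0, 0, 0, 0.03],
    [8.7, -10, 10, 0, 0, 0, 0.06],
    [8.7, -14, 14, 0, 0, 0, 0.09],
    [8.7, -18, 18, 0, 0, 0, 0.12],
    [8.7, -22, 22, 0, 0, 0, 0.15],
    [8.7, -26, 26, 0, 0, 0, 0.18],
    [8.7, -30, 30, 0, 0, 0, 0.192],
    [8.7, -34, 34, 2, 0, 0, 0.192],
  ],
)

```text
clock: 1.35
tool_pos: [0.4295, -0.21, 0.208]
orientation: [-179.9, 0.2, -172.7]
force: [0.9, -0.7, 0.3]
opening: 0.087
```

move_arm(
  commands=[
    [8.7, -3.9, 2, 2, 0, 0, 0],
    [8.7, -7.5, 4.6, 5.7, 0, 0, 0],
    [8.7, -7.5, 4.6, 5.7, 0, 0, 0],
    [8.7, -7.5, 4.6, 5.7, 0, 0, 0],
    [8.7, -7.5, 4.6, 5.7, 0, 0, 0],
    [8.7, -7.5, 4.6, 5.7, 0, 0, 0],
    [8.7, -7.5, 4.6, 5.7, 0, 0, 0],
    [8.7, -7.5, 4.6, 5.7, 0, 0, 0],
  ],
)

```text
clock: 2.35
tool_pos: [0.4964, -0.1567, 0.1499]
orientation: [-180.0, 0.0, -172.8]
force: [-0.5, -0.5, 0.2]
opening: 0.087
```

Run:
```python
from h import *
o=sensors.get_obs(); print(o["clock"],o["tool_pos"],o["orientation"],o["joint_pos"],o["force"])
s=cams.snapshot("wrist"); cv2.imwrite("pics/w1.png",s["frame"][:,:,::-1])
print(proj(s,[[.4724,-.135,.093],[.488,-.2615,.111],[.4724,-.135,.049]]))
```

```text
2.35 [ 0.49635817 -0.1566594   0.14985098] [-1.79997839e+02  3.15007098e-02 -1.72758313e+02] [ 4.10663813e+00  9.79845652e+00 -2.48738423e+01  5.29240843e-04
 -5.52961294e+01 -8.68652526e+01] [-0.51289106 -0.47224239  0.22301865]
[[362.22715823 222.55086719]
 [113.29976428 231.16078287]
 [355.12877674 204.92721147]]
```

View pics/w1.png

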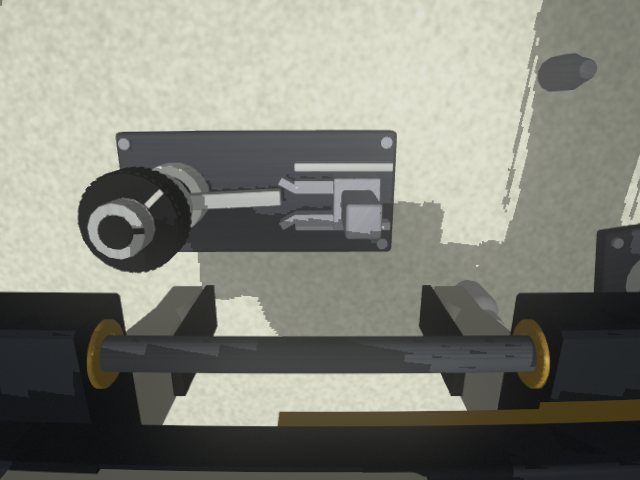

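The post top is at about (364,221), matching the projection at (362,222). The tube's end is at about (119,231).

Run:
```python
from h import *
s=cams.snapshot("wrist"); crop(s,70,120,340,140,2,"w1z.png")
for uv,z in [((364,221.5),.093),((119,231),.111)]: print(back(s,uv,z))
T=cams.snapshot("top"); crop(T,360,235,120,80,6,"topz2.png")
```

```text
[ 0.47166953 -0.13408915  0.093     ]
[ 0.48752786 -0.25846119  0.111     ]
```

View pics/w1z.png

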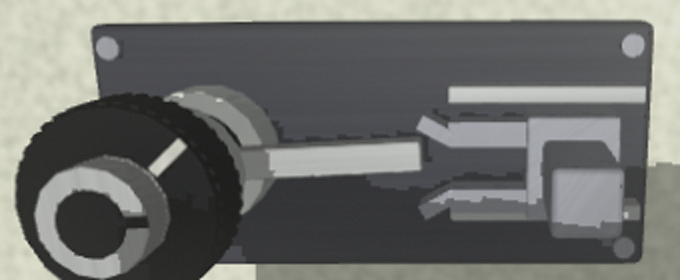

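Run:
```python
from h import *
print(rel([.4964,-.1567,.1499],-172.75,[.472,-.1345,.061],-172.7))
```

```text
(array([2.14, 2.51, 8.89]), array([ 0.   ,  0.   , -0.001]))
```

move_arm(
  commands=[
    [8.7, 2.1, 2.5, 0, 0, 0, 0],
    [8.7, 2.1, 2.5, 2, 0, 0, 0],
    [8.7, 2.1, 2.5, 5.5, 0, 0, 0],
    [8.7, 2.1, 2.5, 8.8, 0, 0, 0],
    [8.7, 2.1, 2.5, 8.8, 0, 0, 0],
    [5, 2.1, 2.5, 8.8, 0, 0, 0],
    [4, 2.1, 2.5, 8.8, 0, 0, 0],
    [3, 2.1, 2.5, 8.8, 0, 0, 0],
  ],
)

```text
clock: 3.5
tool_pos: [0.4731, -0.1342, 0.0626]
orientation: [-180.0, 0.1, -172.7]
force: [-0.2, -0.1, 0.1]
opening: 0.0624
```

Run:
```python
from h import *
o=sensors.get_obs(); print(o["clock"],o["tool_pos"],o["orientation"],o["opening"],o["force"])
s=cams.snapshot("wrist"); cv2.imwrite("pics/w2.png",s["frame"][:,:,::-1])
```

```text
3.5 [ 0.47307349 -0.13424915  0.06257667] [-1.79995172e+02  1.09029335e-01 -1.72730913e+02] 0.062395172418686265 [-0.20557196 -0.13148788  0.10872339]
```

View pics/w2.png

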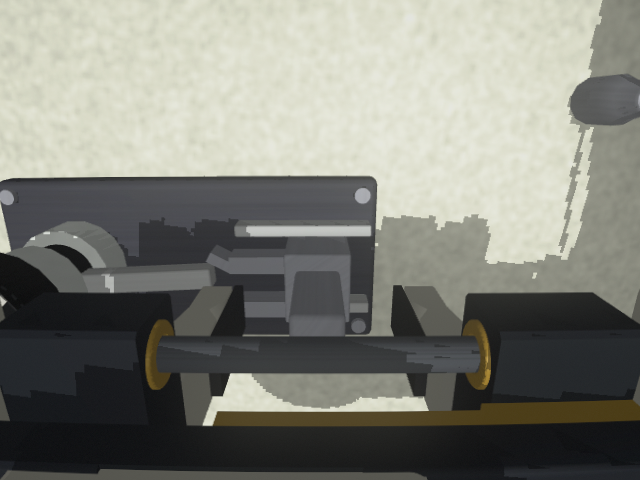

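The post stands centred between the fingers, with its top at about (318,300). I'll close on it.

move_arm(
  commands=[
    [1.5, 0, 0, 0, 0, 0, 0],
    [1.5, 0, 0, 0, 0, 0, 0],
    [1.5, 0, 0, 0, 0, 0, 0],
    [1.5, 0, 0, 0, 0, 0, 0],
    [1.5, 0, 0, 0, 0, 0, 0],
    [1.5, 0, 0, 0, 0, 0, 0],
    [1.5, 0, 0, 0, 0, 0, 0],
    [1.5, 0, 0, 0, 0, 0, 0],
  ],
)

```text
clock: 4.55
tool_pos: [0.4724, -0.1343, 0.0615]
orientation: [-180.0, -0.0, -172.7]
force: [-0.2, -1.0, -1.4]
opening: 0.02
```

move_arm(
  commands=[
    [1.5, 0, -0.2, 0, 0, 0, 0],
    [1.5, 0, -0.5, 0, 0, 0, 0],
    [1.5, 0, -0.8, 0, 0, 0, 0],
    [1.5, 0, -1.1, 0, 0, 0, 0],
    [1.5, 0, -1.4, 0, 0, 0, 0],
    [1.5, 0, -1.7, 0, 0, 0, 0],
    [1.5, 0, -1.9, 0, 0, 0, 0],
    [1.5, 0, -1.9, 0, 0, 0, 0],
  ],
)

```text
clock: 5.55
tool_pos: [0.4749, -0.1535, 0.0616]
orientation: [-180.0, -0.0, -172.7]
force: [0.5, -0.6, -0.9]
opening: 0.02
```

move_arm(
  commands=[
    [1.5, 0, -0.05, 0, 0, 0, 0],
    [1.5, 0, -0.1, 0, 0, 0, 0],
    [1.5, 0, -0.15, 0, 0, 0, 0],
    [1.5, 0, -0.2, 0, 0, 0, 0],
    [1.5, 0, -0.25, 0, 0, 0, 0],
    [1.5, 0, -0.3, 0, 0, 0, 0],
    [1.5, 0, -0.3, 0, 0, 0, 0],
    [1.5, 0, -0.3, 0, 0, 0, 0],
  ],
)

```text
clock: 6.55
tool_pos: [0.4752, -0.1562, 0.0616]
orientation: [-180.0, 0.0, -172.7]
force: [0.3, 1.5, -1.2]
opening: 0.02
```

move_arm(
  commands=[
    [1.5, 0, -0.05, 0, 0, 0, 0],
    [1.5, 0, -0.1, 0, 0, 0, 0],
    [1.5, 0, -0.15, 0, 0, 0, 0],
    [1.5, 0, -0.2, 0, 0, 0, 0],
    [1.5, 0, -0.25, 0, 0, 0, 0],
    [1.5, 0, -0.25, 0, 0, 0, 0],
    [1.5, 0, -0.25, 0, 0, 0, 0],
    [1.5, 0, -0.25, 0, 0, 0, 0],
  ],
)

```text
clock: 7.55
tool_pos: [0.4753, -0.1571, 0.0615]
orientation: [179.9, 0.0, -172.8]
force: [-3.2, 13.9, 4.0]
opening: 0.0199
```

Run:
```python
from h import *
o=sensors.get_obs(); print(o["clock"],o["tool_pos"],o["opening"],o["force"])
s=cams.snapshot("wrist"); cv2.imwrite("pics/w3.png",s["frame"][:,:,::-1])
```

```text
7.55 [ 0.4753466  -0.15714906  0.06154015] 0.019851829004901414 [-3.21745441 13.9082477   4.00243146]
```

View pics/w3.png

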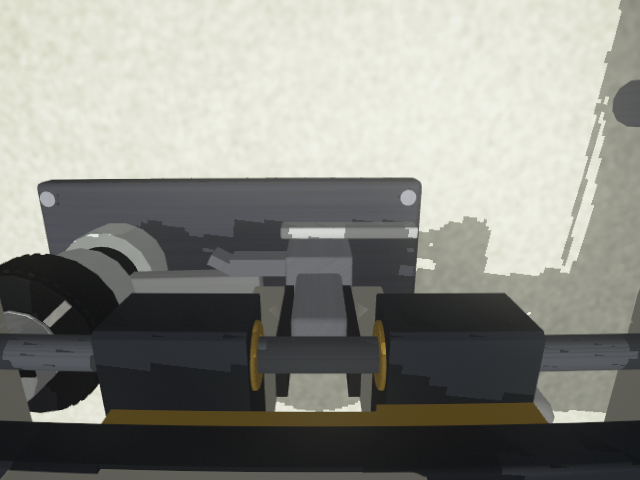

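Force rose to 14 N with the tool 1.5 mm short of its command, so the fork is at its stop. The distance fits: the post is 105 mm from the axis estimate. Next I open and lift.

move_arm(
  commands=[
    [4.5, 0, 0, 0, 0, 0, 0],
    [4.5, 0, 0, 0, 0, 0, 0],
    [4.5, 0, 0, 0, 0, 0, 0],
    [4.5, 0, 0, 0, 0, 0, 0],
    [4.5, 0, 0, -2, 0, 0, 0],
    [6, 0, 0, -5, 0, 0, 0],
    [8.7, 0, 0, -9, 0, 0, 0],
    [8.7, 0, 0, -9, 0, 0, 0],
  ],
)

```text
clock: 8.6
tool_pos: [0.4776, -0.1589, 0.1546]
orientation: [-179.9, 0.3, -172.7]
force: [-0.6, 0.3, 0.6]
opening: 0.0692
```

Run:
```python
from h import *
o=sensors.get_obs(); print(o["clock"],o["tool_pos"],o["orientation"],o["opening"],o["force"])
s=cams.snapshot("wrist"); cv2.imwrite("pics/w4.png",s["frame"][:,:,::-1])
T=cams.snapshot("top"); crop(T,360,235,120,80,6,"t4.png")
S=cams.snapshot("scene"); crop(S,150,195,130,85,6,"s4.png")
print(rel(o["tool_pos"],o["orientation"][2],[.4885,-.2612,.068],-172.7))
print(proj(s,[.4885,-.2612,.111]),proj(s,[.4753,-.157,.093]))
```

```text
8.6 [ 0.47755432 -0.15886936  0.15464797] [-179.93324536    0.33710025 -172.71376577] 0.06924521767925354 [-0.61137318  0.28759944  0.64960507]
(array([  0.21, -10.29,   8.66]), array([ 0.,  0., -0.]))
[[123.0501677  263.28063215]] [[320.94546089 252.32827869]]
```

View pics/w4.png

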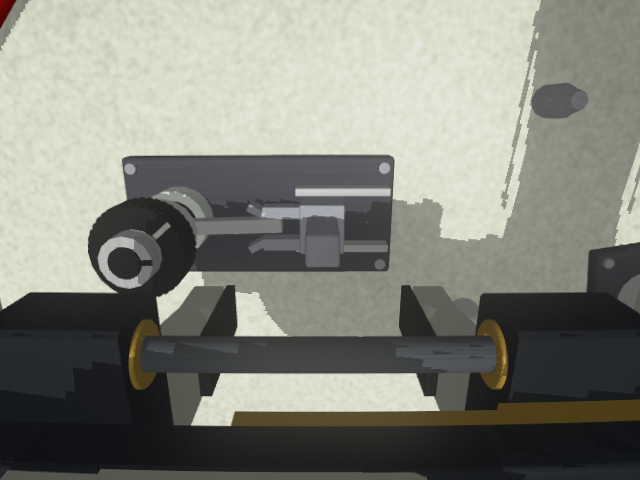

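View pics/s4.png

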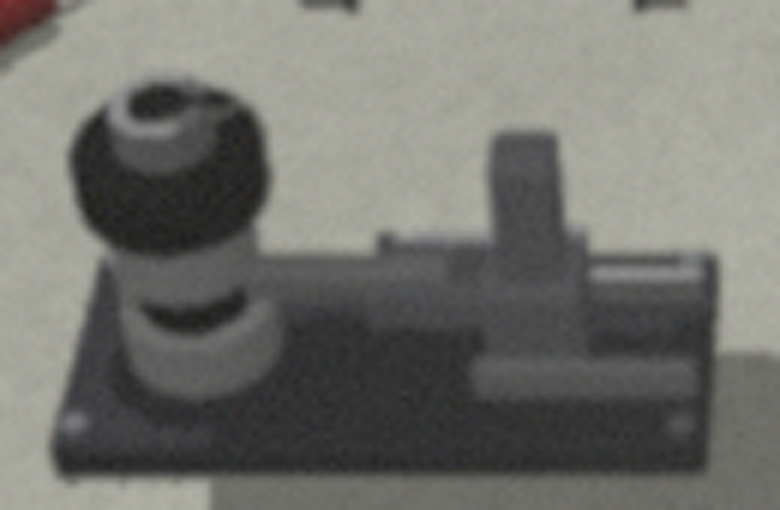

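The fork's tines now straddle the arm. In the wrist view the tube end is at (124,263), as predicted. Now to the ring.

move_arm(
  commands=[
    [8.7, 0, -4, 0, 0, 0, 0],
    [8.7, 0, -8, 0, 0, 0, 0],
    [8.7, 0, -10.3, 0, 0, 0, 0],
    [8.7, 0, -10.3, 0, 0, 0, 0],
    [8.7, 0, -10.3, 3, 0, 0, 0],
    [8.7, 0, -10.3, 3, 0, 0, 0],
    [8.7, 0, -10.3, 3, 0, 0, 0],
    [8.7, 0, -10.3, 3, 0, 0, 0],
  ],
)

```text
clock: 9.75
tool_pos: [0.4892, -0.2606, 0.1225]
orientation: [-180.0, 0.1, -172.7]
force: [0.4, -0.6, -0.2]
opening: 0.0868
```

Run:
```python
from h import *
o=sensors.get_obs(); print(o["clock"],o["tool_pos"],o["orientation"],o["opening"],o["force"])
s=cams.snapshot("wrist"); cv2.imwrite("pics/w5.png",s["frame"][:,:,::-1])
print(rel(o["tool_pos"],o["orientation"][2],[.4885,-.2612,.068],-172.7))
print(proj(s,[.4885,-.2612,.111]))
```

```text
9.75 [ 0.48917086 -0.26059609  0.12252798] [-1.79967430e+02  7.15322148e-02 -1.72696548e+02] 0.08677761291221951 [ 0.38158444 -0.57746996 -0.23020056]
(array([ 0.07, -0.05,  5.45]), array([ 0., -0.,  0.]))
[[315.82372548 292.05242533]]
```

View pics/w5.png

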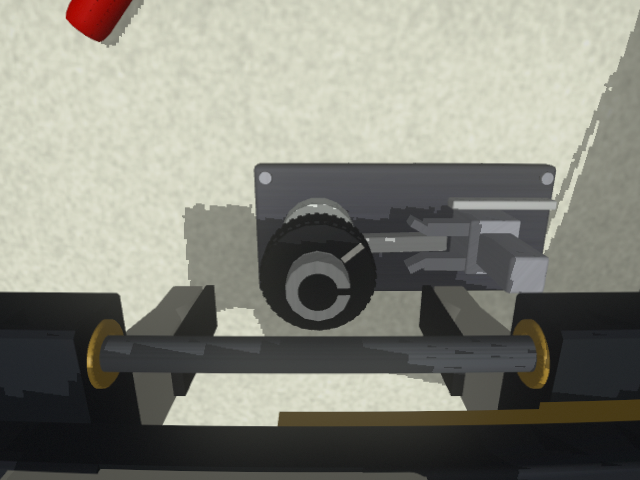

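The tube end at (317,293) is centred between the jaws, so I descend and grip the ring.

move_arm(
  commands=[
    [8.7, 0, 0, 3, 0, 0, 0],
    [8.7, 0, 0, 5.4, 0, 0, 0],
    [8.7, 0, 0, 5.4, 0, 0, 0],
    [8.7, 0, 0, 5.4, 0, 0, 0],
    [5.2, 0, 0, 5.4, 0, 0, 0],
    [5.2, 0, 0, 5.4, 0, 0, 0],
    [5.2, 0, 0, 5.4, 0, 0, 0],
    [5.2, 0, 0, 5.4, 0, 0, 0],
  ],
)

```text
clock: 10.8
tool_pos: [0.4887, -0.2609, 0.0678]
orientation: [-180.0, 0.0, -172.7]
force: [0.3, 0.2, 1.5]
opening: 0.0552
```

move_arm(
  commands=[
    [5.2, 0, 0, 0, 0, 0, 0],
    [5.2, 0, 0, 0, 0, 0, 0],
    [5.2, 0, 0, 0, 0, 0, 0],
    [5.2, 0, 0, 0, 0, 0, 0],
    [5.2, 0, 0, 0, 0, 0, 0.05],
    [5.2, 0, 0, 0, 0, 0, 0.1],
    [5.2, 0, 0, 0, 0, 0, 0.15],
    [5.2, 0, 0, 0, 0, 0, 0.15],
  ],
)

```text
clock: 11.8
tool_pos: [0.4887, -0.2609, 0.0677]
orientation: [-180.0, 0.0, 178.7]
force: [-1.0, -1.0, 4.6]
opening: 0.0557
```

Run:
```python
from h import *
o=sensors.get_obs(); print(o["clock"],o["tool_pos"],o["orientation"],o["opening"],o["force"],o["moment"])
s=cams.snapshot("wrist"); cv2.imwrite("pics/w6.png",s["frame"][:,:,::-1])
```

```text
11.8 [ 0.48867212 -0.26094743  0.06773442] [-1.79984140e+02  1.34330045e-02  1.78695329e+02] 0.05568325902037897 [-1.04855969 -1.03359709  4.63026995] [-0.60092332  0.25739539  0.0121958 ]
```

View pics/w6.png

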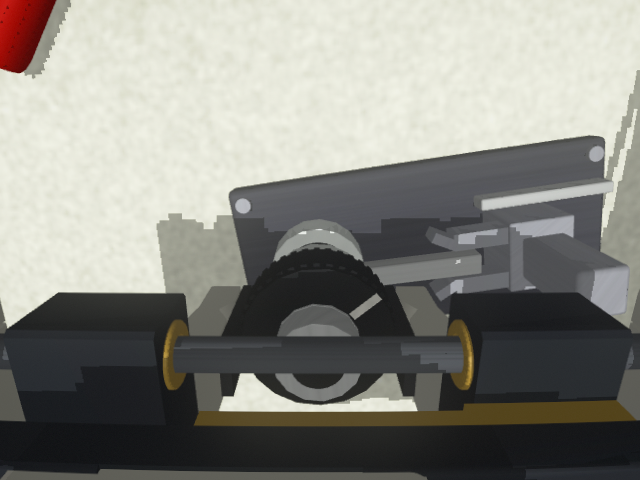

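The jaws hold the ring at 55.7 mm opening and the ring turns with them; its white line is at (366,307). The fork is still on the arm.

move_arm(
  commands=[
    [5.2, 0, 0, 0, 0, 0, 0.06],
    [5.2, 0, 0, 0, 0, 0, 0.12],
    [5.2, 0, 0, 0, 0, 0, 0.18],
    [5.2, 0, 0, 0, 0, 0, 0.24],
    [5.2, 0, 0, 0, 0, 0, 0.3],
    [5.2, 0, 0, 0, 0, 0, 0.36],
    [5.2, 0, 0, 0, 0, 0, 0.42],
    [5.2, 0, 0, 0, 0, 0, 0.42],
  ],
)

```text
clock: 12.85
tool_pos: [0.4886, -0.2611, 0.0678]
orientation: [-180.0, 0.0, 154.7]
force: [-1.7, -3.7, 3.8]
opening: 0.0555
```

Run:
```python
from h import *
o=sensors.get_obs(); print(o["clock"],o["tool_pos"],o["orientation"],o["opening"],o["force"],o["moment"],o["tau"][5])
s=cams.snapshot("wrist"); cv2.imwrite("pics/w7.png",s["frame"][:,:,::-1])
```

```text
12.85 [ 0.48863091 -0.26113405  0.06775327] [-1.79979506e+02  2.20846852e-02  1.54680468e+02] 0.05551481887403206 [-1.65435874 -3.70502284  3.81903175] [-1.60703471  0.37892343 -0.06800923] -0.47852586954832077
```

View pics/w7.png

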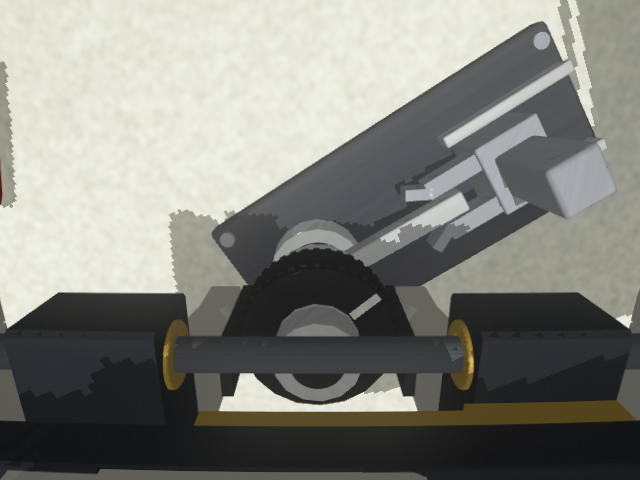

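No slip so far, with the line still at (366,307) in the gripper's frame. From here I take smaller steps.

move_arm(
  commands=[
    [5.2, 0, 0, 0, 0, 0, 0.03],
    [5.2, 0, 0, 0, 0, 0, 0.06],
    [5.2, 0, 0, 0, 0, 0, 0.09],
    [5.2, 0, 0, 0, 0, 0, 0.11],
    [5.2, 0, 0, 0, 0, 0, 0.13],
    [5.2, 0, 0, 0, 0, 0, 0.14],
    [5.2, 0, 0, 0, 0, 0, 0.15],
    [5.2, 0, 0, 0, 0, 0, 0.15],
  ],
)

```text
clock: 13.9
tool_pos: [0.4886, -0.2612, 0.0677]
orientation: [-180.0, 0.0, 146.0]
force: [-1.5, -6.3, 3.8]
opening: 0.0552
```

Run:
```python
from h import *
o=sensors.get_obs(); print(o["clock"],o["tool_pos"],o["orientation"],o["opening"],o["force"],o["moment"],o["tau"][5])
```

```text
13.9 [ 0.48857212 -0.26118638  0.06773351] [-1.79973526e+02  1.90528930e-02  1.46045874e+02] 0.05515981687187514 [-1.49114901 -6.29626191  3.79493311] [-2.13713742  0.4657266   0.04797958] -0.10332330828532577
```

move_arm(
  commands=[
    [5.2, 0, 0, 0, 0, 0, 0.01],
    [5.2, 0, 0, 0, 0, 0, 0.02],
    [5.2, 0, 0, 0, 0, 0, 0.03],
    [5.2, 0, 0, 0, 0, 0, 0.04],
    [5.2, 0, 0, 0, 0, 0, 0.05],
    [5.2, 0, 0, 0, 0, 0, 0.05],
    [5.2, 0, 0, 0, 0, 0, 0.05],
    [5.2, 0, 0, 0, 0, 0, 0.05],
  ],
)

```text
clock: 14.9
tool_pos: [0.4884, -0.2612, 0.0677]
orientation: [-179.9, 0.0, 143.3]
force: [-1.7, -6.4, 4.6]
opening: 0.0555
```

Run:
```python
from h import *
o=sensors.get_obs(); print(o["clock"],o["tool_pos"],o["orientation"],o["opening"],o["force"],o["moment"],o["tau"][5])
s=cams.snapshot("wrist"); cv2.imwrite("pics/w8.png",s["frame"][:,:,::-1])
T=cams.snapshot("top"); crop(T,360,235,120,80,6,"t8.png")
```

```text
14.9 [ 0.48843583 -0.2612403   0.06773563] [-1.79933391e+02  9.59379264e-03  1.43318199e+02] 0.055500016786907816 [-1.71732866 -6.41531645  4.56146115] [-2.12416344  0.71872737  1.15783718] -1.169765554368496
```

View pics/w8.png

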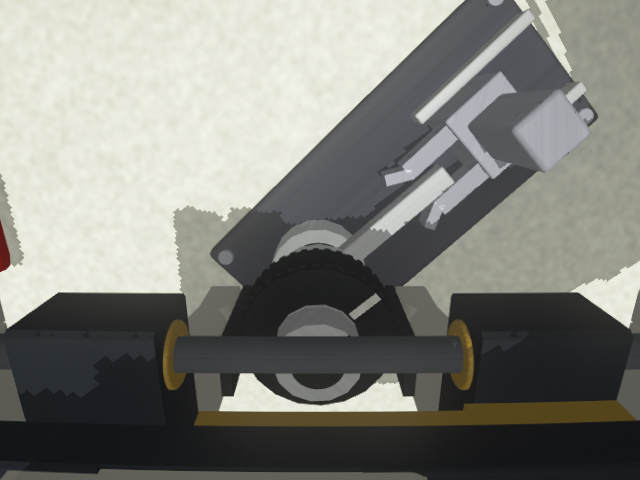

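The z moment jumped from 0.05 to 1.16 N m, far above the 0.12 drag, and the grip didn't slip. The ring is against its hard stop. I'll release and lift.

move_arm(
  commands=[
    [8.7, 0, 0, 0, 0, 0, 0.05],
    [8.7, 0, 0, 0, 0, 0, 0],
    [8.7, 0, 0, 0, 0, 0, 0],
    [8.7, 0, 0, 0, 0, 0, 0],
    [8.7, 0, 0, 0, 0, 0, 0],
    [8.7, 0, 0, -3, 0, 0, 0],
    [8.7, 0, 0, -8, 0, 0, 0],
    [8.7, 0, 0, -12, 0, 0, 0],
  ],
)

```text
clock: 16.0
tool_pos: [0.4887, -0.2608, 0.1894]
orientation: [180.0, 0.0, 143.1]
force: [0.6, -0.0, -0.7]
opening: 0.0873
```

Run:
```python
from h import *
o=sensors.get_obs(); print(o["clock"],o["tool_pos"],o["orientation"],o["opening"],o["force"],o["moment"])
s=cams.snapshot("wrist"); cv2.imwrite("pics/w9.png",s["frame"][:,:,::-1])
T=cams.snapshot("top"); crop(T,360,235,120,80,6,"t9.png")
S=cams.snapshot("scene"); crop(S,150,195,130,85,6,"s9.png")
```

```text
16.0 [ 0.48871539 -0.26076669  0.18937137] [1.79981865e+02 4.22529926e-02 1.43134293e+02] 0.08726812237013341 [ 0.63499697 -0.01611484 -0.67157152] [-0.0981235  -0.12606227  0.01353139]
```

View pics/w9.png

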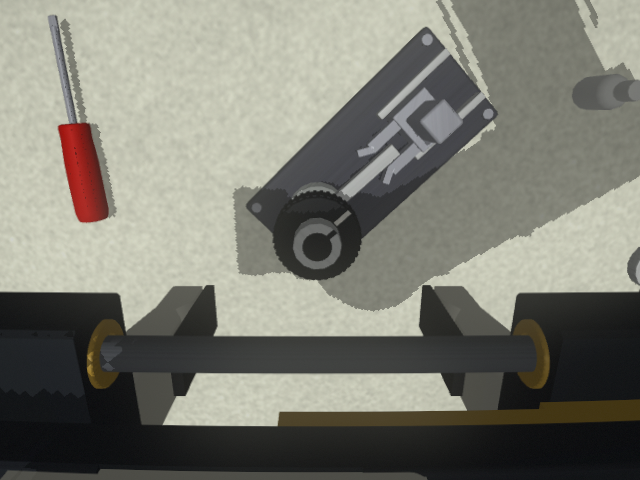

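View pics/s9.png

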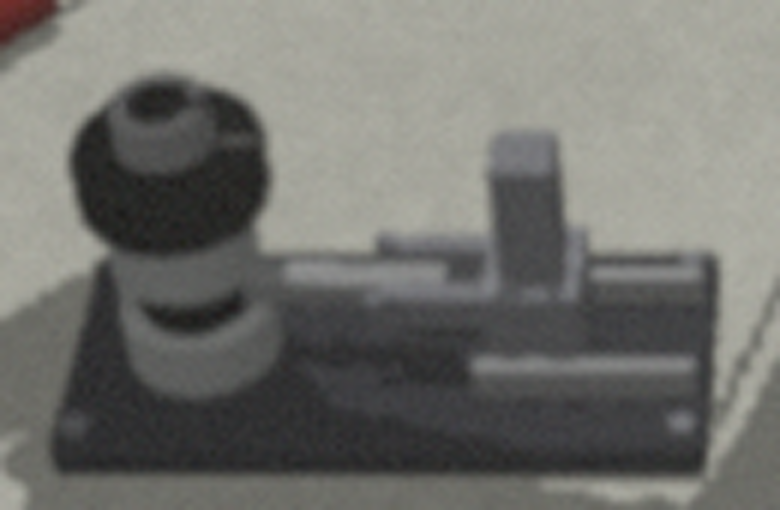

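Run:
```python
from h import *
s=cams.snapshot("wrist"); crop(s,250,80,200,210,4,"w9z.png") if 0 else crop(s,255,130,150,150,4,"w9z.png")
a=lambda p,z:back(s,((p[0]+.5)/4-.5+255,(p[1]+.5)/4-.5+130),z)
import json
```

```text
(no output)
```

View pics/w9z.png

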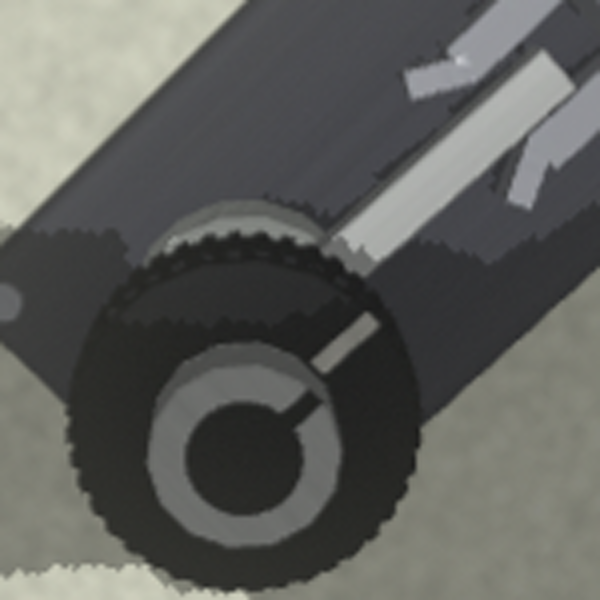

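Run:
```python
from h import *
s=cams.snapshot("wrist")
a=lambda p,z:back(s,((p[0]+.5)/4-.5+255,(p[1]+.5)/4-.5+130),z)
def ang(p,q,z):
    d=a(q,z)-a(p,z);return np.degrees(np.arctan2(d[1],d[0]))
c=a((244,455),.111);print(c)
w=a((374,321),.097);w1=a((320,366),.097)
print("white",ang((320,366),(374,321),.097),[np.degrees(np.arctan2(*(x-c)[[1,0]])) for x in(w,w1)])
print("black",ang((285,420),(318,397),.111),np.degrees(np.arctan2(*(a((303,409),.111)-c)[[1,0]])))
print("arm",ang((330,240),(545,52),.046),ang((372,274),(574,88),.046))
m=a((560,70),.046);print(np.degrees(np.arctan2(*(m-c)[[1,0]])))
def P(u,v,z):return back(s,(u,v),z)
print("postdist",np.linalg.norm((P(442,121,.093)-c)[:2]))
```

```text
[ 0.48601011 -0.25936678  0.111     ]
white 94.11714143772168 [np.float64(93.79801326860836), np.float64(93.57270427209868)]
black 89.23341559748813 92.37175787966082
arm 94.94925219231783 96.78398998031643
95.48602067035897
postdist 0.10382537746314163
```

White line at 94° and barrel arm at 95.5°, so they agree within measurement error. The post is 104 mm from the axis, where 105 mm is home. The gripper is well clear, so I'm handing it in.

```bash
python3 -c "
from plant import job,sensors
print(job.close_job()); print(sensors.get_obs()['clock'])"
```

```text
the job is handed in; nothing more can be done
None
the job is handed in; nothing more can be done
```

The tube adapter's fork is home over the barrel's side arm and its lock ring is tight. I handed the job in just after 16 s, with the gripper open and raised clear. I did not touch the capped adapter.

- **Fork:** I gripped its post and pushed until the force rose to 14 N at the stop. The last wrist picture puts the post 104 mm from the ring's axis (105 mm is home), with the tines still around the arm.
- **Ring:** I turned it clockwise about 44° (0.77 rad), with no slip in the grip. The turning moment then jumped from about 0.05 to 1.16 N m, far above the 0.12 N m drag, so I took that as the hard stop.
- **Alignment:** after release the white line measured 94° and the arm 95–97°, which agree within picture accuracy.
- **Barrel:** the arm measured about 1–2° clockwise of the base's direction (97.3°). That is within the fork's play and about what these pictures can resolve.
- **Weaker readings:** the short black line on the barrel's rim gave 89–92°. The wrist picture also placed the axis about 3 mm from my earlier estimate. I put both down to picture and calibration error.

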